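# Tip a wood blank over on the drilling jig, push it home and flip the hold-down over

### The job

Load the drilling jig by pushing only, gently and without gripping or lifting anything: tip the brown wood blank that stands on end over towards the jig's channel, then push its tail until its front end is fully home against the end stop, and then flip the red hold-down arm over so that its pad rests on the blank. Leave the other things on the bench where they are.

Things in the scene. Friction and masses are not known exactly. Their poses are not given: they have to be found in the camera images.
- jig: Drilling jig fixed to the bench: plywood board 100 mm wide, 18 mm thick, from x = -200 to +155 mm. Origin on the bench; x along it towards the end stop, y across, z up. Two rails 12 mm high form a channel 27 mm wide along y = 0, from x = 35 mm to the stop; its mouth flares to 66 mm at x = -15; before that the board is bare. The hold-down's hinge cheeks are at x = 104 to 130, 60 mm above the bench.
- stop_face (a point): Middle of the face of the aluminium end stop (64 mm wide, 18 mm high), 10 mm above the board: jig x = 85, y = 0, z = 28 mm. Axes as the jig's.
- blank_top (a point): Centre of the upper end of the brown wood blank (0.06 to 0.11 kg), 125 mm above the board at the start, at jig x about -165 to -135 mm, nearly in line with the channel (within about 6 mm and 4 degrees); this end must come to the stop. y axis: along the blank from foot to top; x: across its 22 mm width; z: through its 20 mm thickness (away from the stop at the start).
- blank_foot (a point): Centre of the lower end of the same blank, 125 mm from blank_top, on the board at the start; the tail once the blank lies down. Axes as for blank_top.
- blank: The same wood blank, 125 mm long, 22 mm wide (across the channel), 20 mm thick (along the channel as it stands). Origin: the centre of the 22 x 125 mm face that looks towards the stop at the start.
- hold_down (a joint): Hinge angle (rad) of the red arm (14 mm wide, 8 mm thick, 0.12 kg) behind the stop: 0 = level, pad on the blank; -0.12 = lowest, nothing under it; 1.57 = upright; 2.1 = leaning back away from the channel, its limit (starts at 1.75 to 2.1). Slightly stiff: it stays where left near upright and falls by its own weight once about 0.5 rad past upright towards the channel.
- hold_down_ball (a point): Centre of the black ball, 22 mm across, at the free end of the hold-down arm, 100 mm from the hinge axis.
- hold_down_hinge (a point): Middle of the hold-down's hinge axis, which runs along the jig's y: jig x = 117, y = 0, z = 48 mm. The rubber pad is 65 mm from it along the arm.
- adapter: Bystander: white, spool-shaped round metal adapter, 64 mm across, 39 mm tall; origin under its centre.
- spur_drive: Bystander: dark steel drive spur standing on its face to the left of the jig, 34 mm across, 85 mm tall; origin under its centre.
- offcut: Bystander: pale maple offcut, 40 x 50 x 26 mm; origin under its centre.

How it is judged:
By the outcome, as a careful person would: the job done as asked, in the order asked, and still so for the second after the job is handed in, with the robot touching nothing.
It also fails if it takes over 59 s, if anything falls off the work surface, if the arm or the gripper's body presses on something with over 40 N, if the wrist force passes 120 N, or if a joint passes its speed limit or range.

### The arm

A 6-joint arm with a two-finger parallel gripper is mounted at the origin on a cart in front of the work surface, level with it; the furniture and walls round the work are solid. World frame = base frame: x ahead of the robot, y to its left, z up, the work surface at z = 0. Lengths are in mm, angles in rad, forces in N, time in s.
With the tool pointing down it reaches from about 325 to 750 mm from the base axis. Payload 7.6 kg.
Tool frame: the origin (TCP) lies at the centre of the arm's flange, where the gripper is bolted on; the fingertips stand 173 mm ahead of it and the grasp point (between the pads) lies 155 mm ahead of it; z points along the fingers, y is the line along which they close (so a half turn about z gives the same grasp; the last joint's range is limited). The gripper opens to 85 mm and grips with 20 to 120 N. Pads are 22 mm wide; open, the fingers measure 114 mm over their backs; the gripper's body (76 mm by 85 mm) begins 54 mm behind the grasp point. The pads swing forward as they close: fully open they stand 13 mm farther back than shut.
Start: joints at [1.13, 0.052, 1.401, -0, 1.689, -0.07], TCP at [190.218, 489.332, 404.723] pointing down, gripper open.
Joint ranges: [-2.9, 2.9], [-0.91, 2.17], [0.12, 2.37], [-1.06, 4.2], [0.26, 2.73], [-2.93, 2.93]. Speed limits (rad/s): [2.57, 2.57, 3.01, 3.14, 3.14, 3.14].

### API

Orientations are given as a unit quaternion [x, y, z, w].
In Python, from rig import r gives the robot as it stands.
- The arm moves only by the tool carry_out, never from a script. Its argument "series" is a list of rows, each a list of 7 numbers: the shift along the world's x, y, z in mm, then the turn, a rotation vector about the world's x, y, z in rad, then the opening, from -1 (shut) to 1 (fully open). In form: [[dx, dy, dz, rx, ry, rz, jaw], ...]. A call has exactly 10 rows; each row shifts and turns the commanded pose from where the row before left it; what a row does not reach is not made up. A row lasts 1/10 s, in which the tool goes at most 50 mm and 8.59 degrees, less where a joint would pass 70% of its speed; a pose out of reach is approached as far as the arm can. A call with a gripper value outside its range is refused whole. The fingers move at their own pace and stop on an object; "force" is the grip in N (left out, the last holds). Time passes only in rows, so rows that do not move let the fingers close, or fill a call up. It gives the time, the measured TCP pose, the force, the opening and the grip force at its end, in the units of the state.
- r.get_state(): the state, without advancing time (a new reading comes with each control period).
- r.read_camera(name): name is "side" or "top"; returns the picture (400x640x3 uint8, blue, green, red); there is no depth.
- r.get_calibration(name): a dict with "mtx" (3x3 intrinsics, pixels), "rvec" (rotation vector, rad) and "tvec" (3), from world to camera coordinates, as OpenCV has them. Camera axes: x right, y down, z forward; pixel columns grow to the right and rows downward; lengths in mm; the calibration is good to about 2 mm. A picture is of the moment at which its call begins. get_calibration takes no time and is no camera call.
- r.sign_off(): hands the job in; it is judged then, once.
The state is a dict: "clock": time; "joints": joint angles; "qd": joint speeds; "joint_efforts": joint torques, N m; "tool_pos": TCP position; "tool_rot": TCP orientation; "wrist_force": force on the tool from outside, world axes, zero at the start; "ft_torque": the same for the moment, N m; "grip_width": finger opening in mm; "finger_force": force on a finger pad.
Only numpy, scipy, OpenCV 4.12 (cv2) and the standard library are available. Lean on these libraries where they do the work, as an engineer would, in place of code of your own. Each camera call takes 0.05 s, during which the arm holds its last target. There are 200 camera calls.

## Working session

There is one attempt and no reset: what is moved stays moved. The work goes in short steps, Python scripts to look and compute and a tool call to move; the robot and the scene stay as the last step left them, time stands still between calls to the robot, and variables do not carry over. Pictures are saved under pics/ and viewed, at most 10 in all, crops included, and the job is handed in when it is done.

Besides the shell and the picture viewer there is one more tool, called after "Request:" as name(argument=value, ...), one argument or row to a line, values as JSON. carry_out: Moves the arm, as the interface text tells. Its arguments: {"type":"object","properties":{"series":{"type":"array"},"force":{"type":"number"}},"required":["series"]}

```bash
ls; mkdir -p pics; python3 - <<'E'
from rig import r
import cv2,numpy as np
for n in("side","top"):
    cv2.imwrite(f"pics/{n}0.png",r.read_camera(n)); c=r.get_calibration(n)
    R=cv2.Rodrigues(np.array(c["rvec"],float))[0]; print(n,np.round(c["mtx"],1).tolist(),(-R.T@np.array(c["tvec"]).ravel()).round(),R.round(2).tolist())
print(r.get_state())
E
```

```text
pics
side [[388.1, 0.0, 322.3], [0.0, 388.1, 201.3], [0.0, 0.0, 1.0]] [ 582. 1088.  657.] [[-1.0, 0.05, 0.01], [0.01, 0.44, -0.9], [-0.05, -0.89, -0.44]]
top [[435.3, 0.0, 319.5], [0.0, 435.3, 198.1], [0.0, 0.0, 1.0]] [ 4.470e+02 -1.000e+00  1.504e+03] [[-0.0, -1.0, 0.0], [-1.0, 0.0, -0.07], [0.07, -0.0, -1.0]]
{'clock': 0.1, 'joints': array([ 1.12969029e+00,  5.27914736e-02,  1.40162354e+00, -6.37172091e-06,
        1.68862240e+00, -7.03287734e-02]), 'qd': array([-0.00037389, -0.00239495, -0.00088951,  0.00021604,  0.00225076,
        0.00100108]), 'joint_efforts': array([ 1.24418559e-03, -3.82583642e+01, -3.60985637e+01, -9.13473423e-05,
        4.75040390e-03, -9.21208368e-06]), 'tool_pos': array([190.21129685, 489.30446651, 403.94703865]), 'tool_rot': array([ 1.84328837e-01,  9.82864364e-01, -6.99689291e-04, -1.79657129e-04]), 'wrist_force': array([ 0.05960039, -0.12167   , -0.81402312]), 'ft_torque': array([-0.00174242,  0.00288512, -0.02289104]), 'finger_force': 0.0, 'grip_width': 84.92595410044784}
```

View pics/side0.png

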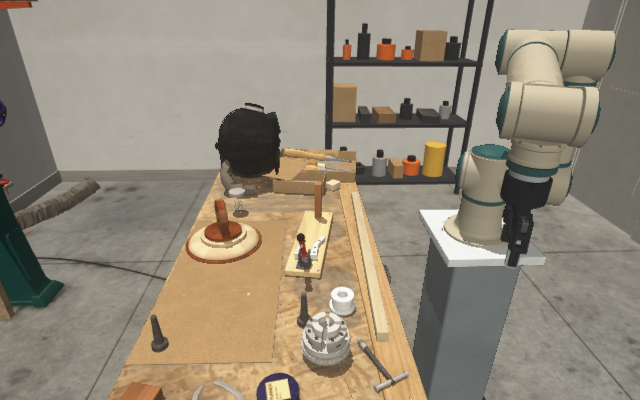

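View pics/top0.png

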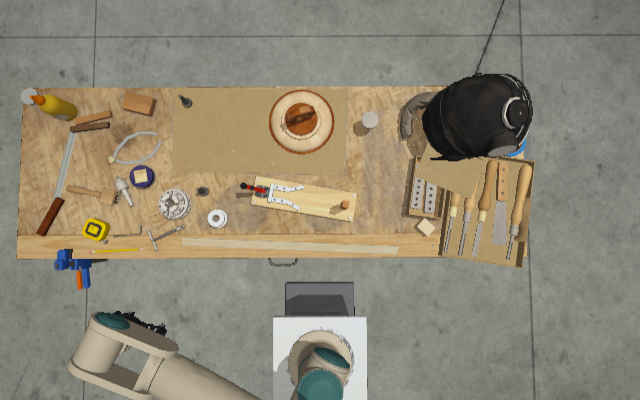

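The side view has the blank at about (319,200) and the red arm at (301,245). The top view shows the jig from about (355,213) to (252,187), with the stop on the left (+y). I'll enlarge the jig in both views.

```bash
python3 - <<'E'
import cv2,numpy as np
t=cv2.imread("pics/top0.png")[170:230,235:365]; s=cv2.imread("pics/side0.png")[170:290,270:350]
cv2.imwrite("pics/t1.png",cv2.resize(t,None,fx=6,fy=6,interpolation=cv2.INTER_CUBIC))
cv2.imwrite("pics/s1.png",cv2.resize(s,None,fx=5,fy=5,interpolation=cv2.INTER_CUBIC))
E
```

```text
(no output)
```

View pics/t1.png

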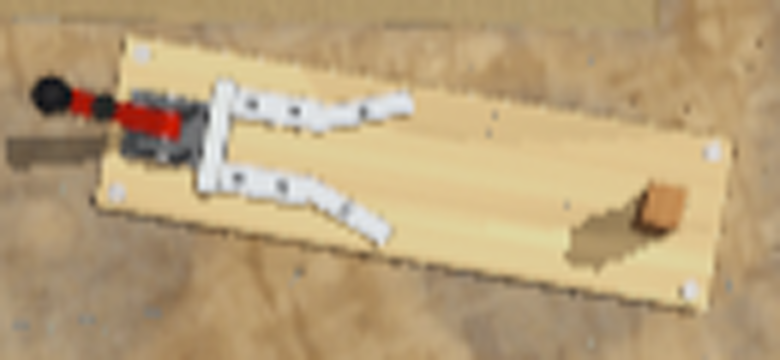

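View pics/s1.png

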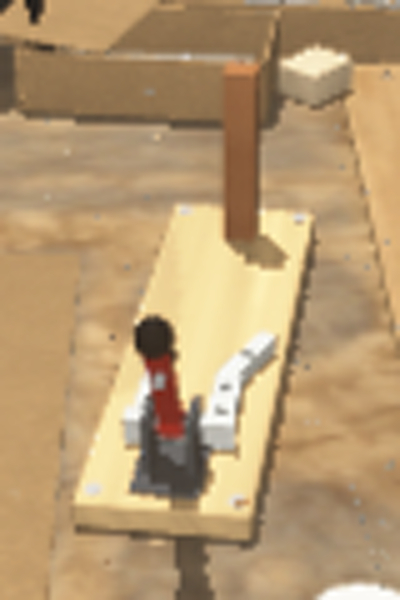

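The top crop shows the board corners at (128,36), (733,140), (708,312) and (96,205), and the blank's top at (663,208). The side crop shows the board corners, the blank from (242,67) to (241,240), and the ball at (155,337).

```bash
cat >h.py <<'E'
from rig import r
import cv2,numpy as np
from scipy.spatial.transform import Rotation as Ro
def ray(n,p):
    c=r.get_calibration(n);R=cv2.Rodrigues(np.array(c["rvec"],float))[0];t=np.array(c["tvec"],float).ravel()
    u=cv2.undistortPoints(np.array([[p]],float),np.array(c["mtx"],float),None)[0,0]
    return -R.T@t,R.T@np.r_[u,1]
def onz(n,p,z):
    o,d=ray(n,p);return o+d*(z-o[2])/d[2]
def tri(a,b):
    o,d=ray("top",a);q,e=ray("side",b)
    s=np.linalg.lstsq(np.c_[d,-e],q-o,rcond=None)[0];A=o+s[0]*d;B=q+s[1]*e
    return (A+B)/2,np.linalg.norm(A-B)
def proj(n,P):
    c=r.get_calibration(n);return cv2.projectPoints(np.array([P],float),np.array(c["rvec"],float),np.array(c["tvec"],float),np.array(c["mtx"],float),None)[0].reshape(-1,2)
E
python3 - <<'E'
from h import *
np.set_printoptions(suppress=True,precision=1)
T=lambda x,y:(235+(x+.5)/6-.5,170+(y+.5)/6-.5); S=lambda x,y:(270+(x+.5)/5-.5,170+(y+.5)/5-.5)
loc=np.array([[155,-50],[-200,-50],[-200,50],[155,50]],float) # order guess: far-left.. 
tc=np.array([onz("top",T(*p),18) for p in[(128,36),(733,140),(708,312),(96,205)]])
sc=np.array([onz("side",S(*p),18) for p in[(75,507),(178,205),(315,214),(252,522)]])
print(tc[:,:2],sc[:,:2])
# x_jig ~ +y world ; y_jig=z cross x => ~ -x world
loc=np.array([[155,-50],[-200,-50],[-200,50],[155,50]],float)
for C in(tc,sc,(tc+sc)/2):
    C=C[:,:2];L=loc
    m,l=C.mean(0),L.mean(0);U,s,V=np.linalg.svd((L-l).T@(C-m));R=V.T@np.diag([1,np.linalg.det(V.T@U.T)])@U.T
    o=m-R@l;print("jig",o,np.degrees(np.arctan2(R[1,0],R[0,0])),np.abs((C-(L@R.T+o))).max())
f=lambda P:R.T@(P[:2]-o)
b=onz("top",T(663,206),143);bs=onz("side",S(242,67),143);ft=onz("side",S(241,239),18)
print("top",b,bs,f(b),f(bs),"foot",ft,f(ft)); print(tri(T(663,208),S(242,67)))
B,e=tri(T(51,95),S(155,337));print("ball",B,e,f(B))
q=r.get_state();print(Ro.from_quat(q["tool_rot"]).as_matrix().round(3).tolist())
E
```

```text
[[ 630.1  215.9]
 [ 569.1 -129.7]
 [ 471.1 -114.6]
 [ 533.4  233.5]] [[ 630.4  224.1]
 [ 569.4 -126. ]
 [ 473.7 -109.4]
 [ 535.   241. ]]
jig [554.8  73.4] 79.95927594622992 2.489651322579249
jig [556.   79.6] 80.09834161885394 1.5876741871535387
jig [555.4  76.5] 80.02906371597244 1.2675512419355073
top [524.4 -82.1 143. ] [527.  -82.2 143. ] [-161.5    3.1] [-161.3    0.5] foot [527.1 -74.8  18. ] [-153.9    1.7]
(array([525.2, -82.2, 142.9]), np.float64(3.6584417448783313))
ball [585.1 239.2 134.3] 0.8859179557734189 [165.4  -1.1]
[[-0.932, 0.362, -0.001], [0.362, 0.932, -0.001], [0.0, -0.001, -1.0]]
```

Request:
carry_out(
  series=[
    [25,-45,0,0,0,-0.1375,-1],
    [25,-45,0,0,0,-0.1375,-1],
    [25,-45,0,0,0,-0.1375,-1],
    [25,-45,0,0,0,-0.1375,-1],
    [25,-45,0,0,0,-0.1375,-1],
    [25,-45,0,0,0,-0.1375,-1],
    [25,-45,0,0,0,-0.1375,-1],
    [25,-45,0,0,0,-0.1375,-1],
    [25,-45,0,0,0,-0.1375,-1],
    [25,-45,0,0,0,-0.1375,-1],
  ],
)

```text
clock: 1.1
tool_pos: [433.5, 50.2, 404.6]
tool_rot: [0.768, 0.64, 0.0, -0.0]
wrist_force: [0.4, 1.2, 0.8]
grip_width: -0.0
finger_force: 0.0
```

Request:
carry_out(
  series=[
    [15,-35,0,0,0,0,-1],
    [15,-35,0,0,0,0,-1],
    [15,-35,0,0,0,0,-1],
    [16,-36,0,0,0,0,-1],
    [15,-36,0,0,0,0,-1],
    [0,0,0,0,0,0,-1],
    [0,0,-35,0,0,0,-1],
    [0,0,-40,0,0,0,-1],
    [0,0,-38,0,0,0,-1],
    [0,0,0,0,0,0,-1],
  ],
)

```text
clock: 2.1
tool_pos: [507.5, -123.8, 285.8]
tool_rot: [0.766, 0.643, -0.003, -0.005]
wrist_force: [0.1, 0.5, -0.5]
grip_width: 0.0
finger_force: 0.0
```

```bash
python3 - <<'E'
from h import *
s=r.get_state();print(s["tool_pos"],Ro.from_quat(s["tool_rot"]).as_matrix().round(3).tolist(),s["wrist_force"])
a=r.read_camera("side")[130:280,260:360];cv2.imwrite("pics/s2.png",cv2.resize(a,None,fx=4,fy=4,interpolation=cv2.INTER_CUBIC))
E
```

```text
[ 507.47702517 -123.7926137   285.80065836] [[0.174, 0.985, -0.011], [0.985, -0.174, 0.004], [0.002, -0.011, -1.0]] [ 0.11436658  0.47314309 -0.51051061]
```

View pics/s2.png

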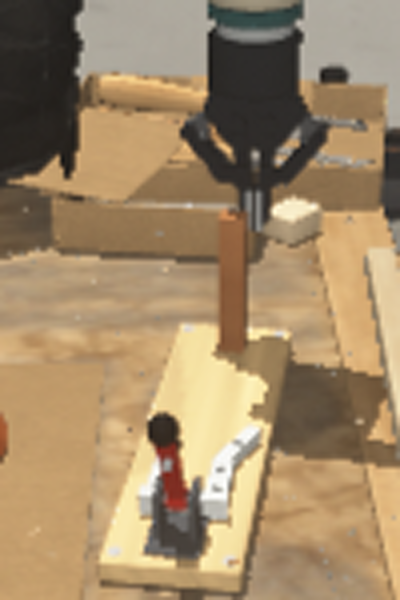

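The side view shows the shut fingers (about (257,215) in the crop) behind the blank (233,215), around 12 mm off its line. I'll centre them, then push slowly.

Request:
carry_out(
  series=[
    [6,-1,0,0,0,0,-1],
    [6,-1,0,0,0,0,-1],
    [0.5,3,0,0,0,0,-1],
    [0.5,3,0,0,0,0,-1],
    [0.5,3,0,0,0,0,-1],
    [0.5,3,0,0,0,0,-1],
    [0.5,3,0,0,0,0,-1],
    [0.5,3,0,0,0,0,-1],
    [0.5,3,0,0,0,0,-1],
    [0.5,3,0,0,0,0,-1],
  ],
)

```text
clock: 3.15
tool_pos: [525.1, -102.5, 291.7]
tool_rot: [0.766, 0.643, -0.0, 0.0]
wrist_force: [-1.1, -0.5, -0.5]
grip_width: 0.1
finger_force: 0.0
```

Request:
carry_out(
  series=[
    [0.5,3,0,0,0,0,-1],
    [0.5,3,0,0,0,0,-1],
    [0.5,3,0,0,0,0,-1],
    [0.5,3,0,0,0,0,-1],
    [0.5,3,0,0,0,0,-1],
    [0,0,0,0,0,0,-1],
    [0,0,0,0,0,0,-1],
    [0,0,0,0,0,0,-1],
    [0,0,0,0,0,0,-1],
    [0,0,0,0,0,0,-1],
  ],
)

```text
clock: 4.15
tool_pos: [527.5, -87.8, 291.7]
tool_rot: [0.766, 0.643, 0.0, 0.0]
wrist_force: [0.6, -0.1, -0.2]
grip_width: 0.2
finger_force: 0.0
```

```bash
python3 - <<'E'
from h import *
s=r.get_state();print(s["tool_pos"],s["wrist_force"])
a=r.read_camera("side")[130:280,260:360];b=r.read_camera("top")[170:230,235:365]
a=cv2.resize(a,None,fx=4,fy=4);b=cv2.resize(b,(400,185));b=cv2.copyMakeBorder(b,0,415,0,0,cv2.BORDER_CONSTANT)
cv2.imwrite("pics/s3.png",np.hstack([a,b]))
E
```

```text
[527.52230728 -87.83915745 291.71588157] [ 0.56620974 -0.12850736 -0.15626126]
```

View pics/s3.png

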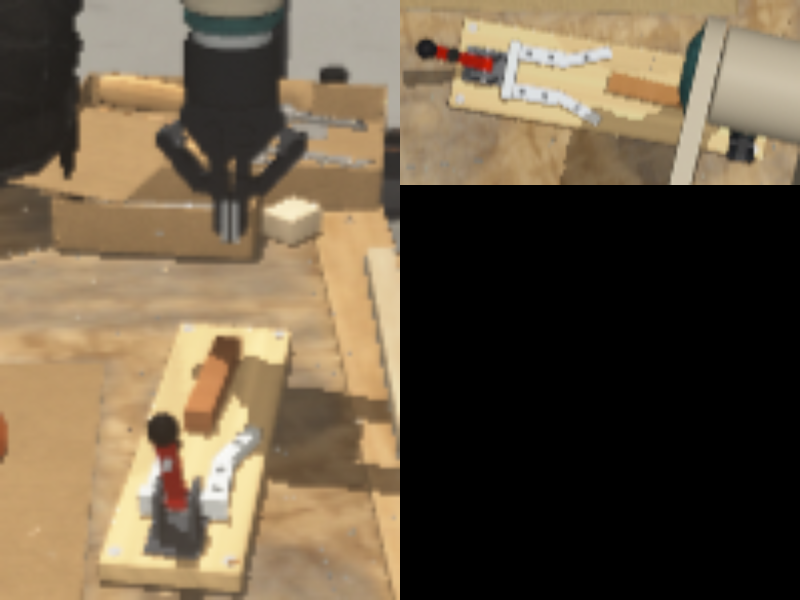

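The blank now lies flat: in the side crop its front top edge is near (201,410) and its tail top edge near (230,338). In the top view its front is just before the mouth. I'll measure its pose on z=38.

```bash
cat >>h.py <<'E'
a=np.radians(80.03);RJ=np.array([[np.cos(a),-np.sin(a)],[np.sin(a),np.cos(a)]]);OJ=np.array([555.4,76.5])
jig=lambda P:RJ.T@(np.asarray(P)[:2]-OJ)
world=lambda x,y:OJ+RJ@[x,y]
E
python3 - <<'E'
from h import *
np.set_printoptions(suppress=True,precision=1)
S=lambda x,y:(260+(x+.5)/4-.5,130+(y+.5)/4-.5)
T=lambda x,y:(235+(x+.5)*130/400-.5,170+(y+.5)*60/185-.5)
for p in[(187,404),(216,413),(217,336),(242,340)]: print(p,jig(onz("side",S(*p),38)))
for p in[(612,75),(607,94),(680,87),(676,104)]: print(p,jig(onz("top",T(p[0]-400,p[1]),38)))
t=r.get_state()["tool_pos"];print(jig(t))
E
```

```text
(187, 404) [-28.1 -17.8]
(216, 413) [-17.8   6.4]
(217, 336) [-142.1  -10.3]
(242, 340) [-138.    11.5]
(612, 75) [-22.9 -13.3]
(607, 94) [-21.1   8.2]
(680, 87) [-98.7 -12.9]
(676, 104) [-97.5   6.2]
[-166.7   -1. ]
```

Request:
carry_out(
  series=[
    [-2,-10,0,0,0,0,-1],
    [-2,-10,0,0,0,0,-1],
    [0,0,0,0,0,0,-1],
    [0,0,-20,0,0,0,-1],
    [0,0,-20,0,0,0,-1],
    [0,0,-20,0,0,0,-1],
    [0,0,-20,0,0,0,-1],
    [0,0,-14,0,0,0,-1],
    [0,0,0,0,0,0,-1],
    [0,0,0,0,0,0,-1],
  ],
)

```text
clock: 5.25
tool_pos: [523.7, -107.9, 198.2]
tool_rot: [0.766, 0.643, 0.0, 0.0]
wrist_force: [0.6, -0.9, 0.7]
grip_width: 0.3
finger_force: 0.0
```

Request:
carry_out(
  series=[
    [0.9,4.9,0,0,0,0,-1],
    [0.9,4.9,0,0,0,0,-1],
    [0.9,4.9,0,0,0,0,-1],
    [0.9,4.9,0,0,0,0,-1],
    [0.9,4.9,0,0,0,0,-1],
    [0.9,4.9,0,0,0,0,-1],
    [0.9,4.9,0,0,0,0,-1],
    [0.9,4.9,0,0,0,0,-1],
    [0.9,4.9,0,0,0,0,-1],
    [0.9,4.9,0,0,0,0,-1],
  ],
)

```text
clock: 6.25
tool_pos: [532.6, -58.4, 197.8]
tool_rot: [0.766, 0.643, 0.0, 0.0]
wrist_force: [-0.6, -0.6, 0.9]
grip_width: -0.2
finger_force: 0.3
```

Request:
carry_out(
  series=[
    [0.9,4.9,0,0,0,0,-1],
    [0.9,4.9,0,0,0,0,-1],
    [0.9,4.9,0,0,0,0,-1],
    [0.9,4.9,0,0,0,0,-1],
    [0.9,4.9,0,0,0,0,-1],
    [0.9,4.9,0,0,0,0,-1],
    [0,0,0,0,0,0,-1],
    [0,0,0,0,0,0,-1],
    [0,0,0,0,0,0,-1],
    [0,0,0,0,0,0,-1],
  ],
)

```text
clock: 7.25
tool_pos: [537.9, -29.5, 197.6]
tool_rot: [0.766, 0.643, -0.0, -0.0]
wrist_force: [-0.7, 0.3, 0.1]
grip_width: 0.1
finger_force: 0.0
```

```bash
python3 - <<'E'
from h import *
s=r.get_state();print(s["tool_pos"],s["wrist_force"],jig(s["tool_pos"]))
a=r.read_camera("side")[130:280,260:360];b=r.read_camera("top")[170:230,235:365]
a=cv2.resize(a,None,fx=4,fy=4);b=cv2.resize(b,(400,185));b=cv2.copyMakeBorder(b,0,415,0,0,cv2.BORDER_CONSTANT)
cv2.imwrite("pics/s4.png",np.hstack([a,b]))
E
```

```text
[537.8922763  -29.49175934 197.64315765] [-0.67707913  0.30776415  0.06228606] [-107.42228517   -1.1072878 ]
```

View pics/s4.png

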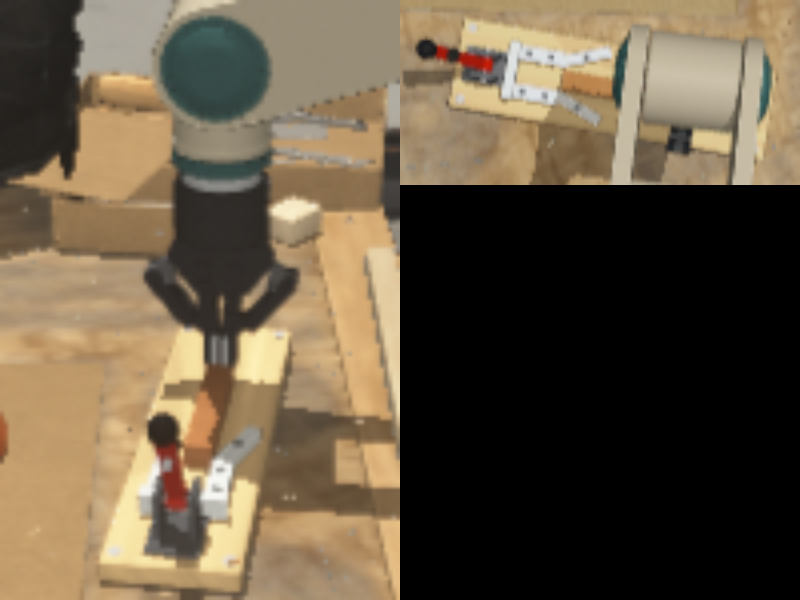

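The blank's front is at (562,83) in the top inset, at the channel entrance and straight, with about 50 mm to go.

Request:
carry_out(
  series=[
    [0.7,4,0,0,0,0,-1],
    [0.7,4,0,0,0,0,-1],
    [0.7,4,0,0,0,0,-1],
    [0.7,4,0,0,0,0,-1],
    [0.7,4,0,0,0,0,-1],
    [0.7,4,0,0,0,0,-1],
    [0.7,4,0,0,0,0,-1],
    [0.7,4,0,0,0,0,-1],
    [0.7,4,0,0,0,0,-1],
    [0.7,4,0,0,0,0,-1],
  ],
)

```text
clock: 8.35
tool_pos: [545.0, 11.0, 197.7]
tool_rot: [0.766, 0.643, -0.0, 0.0]
wrist_force: [0.1, -0.1, 0.1]
grip_width: -0.2
finger_force: 0.1
```

Request:
carry_out(
  series=[
    [0.3,2,0,0,0,0,-1],
    [0.3,2,0,0,0,0,-1],
    [0,0,0,0,0,0,-1],
    [0,0,0,0,0,0,-1],
    [0.3,2,0,0,0,0,-1],
    [0,0,0,0,0,0,-1],
    [0,0,0,0,0,0,-1],
    [0.3,2,0,0,0,0,-1],
    [0,0,0,0,0,0,-1],
    [0,0,0,0,0,0,-1],
  ],
)

```text
clock: 9.35
tool_pos: [546.1, 18.7, 197.7]
tool_rot: [0.766, 0.643, 0.0, 0.0]
wrist_force: [0.2, -0.5, -0.0]
grip_width: 0.1
finger_force: 0.0
```

Request:
carry_out(
  series=[
    [0.2,1,0,0,0,0,-1],
    [0,0,0,0,0,0,-1],
    [0.2,1,0,0,0,0,-1],
    [0,0,0,0,0,0,-1],
    [0.2,1,0,0,0,0,-1],
    [0,0,0,0,0,0,-1],
    [0.2,1,0,0,0,0,-1],
    [0,0,0,0,0,0,-1],
    [0,0,0,0,0,0,-1],
    [0,0,0,0,0,0,-1],
  ],
)

```text
clock: 10.35
tool_pos: [546.9, 22.7, 197.7]
tool_rot: [0.766, 0.643, 0.0, 0.0]
wrist_force: [0.1, -0.4, -0.3]
grip_width: 0.0
finger_force: 0.0
```

Request:
carry_out(
  series=[
    [0.2,1,0,0,0,0,-1],
    [0,0,0,0,0,0,-1],
    [0.2,1,0,0,0,0,-1],
    [0,0,0,0,0,0,-1],
    [0,0,0,0,0,0,-1],
    [0,0,0,0,0,0,-1],
    [0,0,0,0,0,0,-1],
    [0,0,0,0,0,0,-1],
    [0,0,0,0,0,0,-1],
    [0,0,0,0,0,0,-1],
  ],
)

```text
clock: 11.35
tool_pos: [547.3, 23.9, 197.7]
tool_rot: [0.766, 0.642, -0.001, 0.001]
wrist_force: [-1.7, -4.8, 0.8]
grip_width: 0.0
finger_force: 2.9
```

Request:
carry_out(
  series=[
    [0.2,1,0,0,0,0,-1],
    [0,0,0,0,0,0,-1],
    [0,0,0,0,0,0,-1],
    [0,0,0,0,0,0,-1],
    [0,0,0,0,0,0,-1],
    [0,0,0,0,0,0,-1],
    [0,0,0,0,0,0,-1],
    [0,0,0,0,0,0,-1],
    [0,0,0,0,0,0,-1],
    [0,0,0,0,0,0,-1],
  ],
)

```text
clock: 12.35
tool_pos: [547.4, 24.2, 197.7]
tool_rot: [0.766, 0.642, -0.002, 0.001]
wrist_force: [-2.7, -9.4, 2.7]
grip_width: -0.1
finger_force: 5.0
```

```bash
python3 - <<'E'
from h import *
s=r.get_state();print(s["tool_pos"],s["wrist_force"],jig(s["tool_pos"]))
a=r.read_camera("side")[190:280,275:345];b=r.read_camera("top")[170:225,245:330]
a=cv2.resize(a,(350,450),interpolation=cv2.INTER_CUBIC);b=cv2.resize(b,(425,275),interpolation=cv2.INTER_CUBIC);b=cv2.copyMakeBorder(b,0,175,0,0,cv2.BORDER_CONSTANT)
cv2.imwrite("pics/s5.png",np.hstack([a,b]))
print("stop top edge px top",proj("top",[[*world(85,0),38]]),"stop side",proj("side",[[*world(85,0),38]]))
E
```

```text
[547.4047896   24.24931896 197.74787566] [-2.70010068 -9.37753675  2.67274632] [-52.84585031  -1.17182049]
stop top edge px top [[271.42557967 192.45782678]] stop side [[306.36324523 251.21737447]]
```

View pics/s5.png

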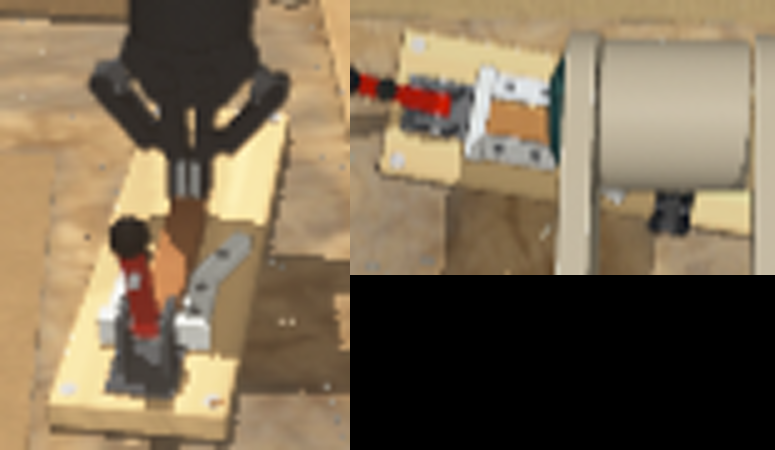

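The blank is home: its front meets the stop's white face (about (488,115) in the top inset), with a firm 9 N reaction. Next I'll back off, rise and go behind the ball.

Request:
carry_out(
  series=[
    [-0.8,-5,0,0,0,0,-1],
    [-1.6,-10,0,0,0,0,-1],
    [0,0,0,0,0,0,-1],
    [0,0,30,0,0,0,-1],
    [0,0,30,0,0,0,-1],
    [0,0,30,0,0,0,-1],
    [0,0,35,0,0,0,-1],
    [0,0,30,0,0,0,-1],
    [0,0,0,0,0,0,-1],
    [0,0,0,0,0,0,-1],
  ],
)

```text
clock: 13.45
tool_pos: [545.1, 10.8, 353.2]
tool_rot: [0.766, 0.643, 0.001, 0.0]
wrist_force: [0.4, 0.7, -0.5]
grip_width: 0.0
finger_force: 0.0
```

Request:
carry_out(
  series=[
    [6,33.5,0,0,0,0,-1],
    [6,33.5,0,0,0,0,-1],
    [6,33.5,0,0,0,0,-1],
    [6,33.5,0,0,0,0,-1],
    [6,33.5,0,0,0,0,-1],
    [6,33.5,0,0,0,0,-1],
    [6,33.5,0,0,0,0,-1],
    [6,33.5,0,0,0,0,-1],
    [0,0,0,0,0,0,-1],
    [0,0,0,0,0,0,-1],
  ],
)

```text
clock: 14.45
tool_pos: [593.0, 279.2, 350.4]
tool_rot: [0.766, 0.643, -0.002, -0.0]
wrist_force: [0.0, -0.4, 0.2]
grip_width: -0.2
finger_force: 0.0
```

Request:
carry_out(
  series=[
    [0,0,-15,0,0,0,-1],
    [0,0,-15,0,0,0,-1],
    [0,0,-15,0,0,0,-1],
    [0,0,-12,0,0,0,-1],
    [0,0,0,0,0,0,-1],
    [-0.7,-4,0,0,0,0,-1],
    [-0.7,-4,0,0,0,0,-1],
    [-0.7,-4,0,0,0,0,-1],
    [-0.7,-4,0,0,0,0,-1],
    [-0.7,-4,0,0,0,0,-1],
  ],
)

```text
clock: 15.45
tool_pos: [589.6, 258.3, 296.3]
tool_rot: [0.766, 0.643, 0.001, 0.0]
wrist_force: [0.4, 2.1, 0.5]
grip_width: -0.1
finger_force: 0.6
```

Request:
carry_out(
  series=[
    [-0.7,-4,0,0,0,0,-1],
    [-0.7,-4,0,0,0,0,-1],
    [-0.7,-4,0,0,0,0,-1],
    [-0.7,-4,0,0,0,0,-1],
    [-0.7,-4,0,0,0,0,-1],
    [-0.7,-4,0,0,0,0,-1],
    [-0.7,-4,0,0,0,0,-1],
    [-0.7,-4,0,0,0,0,-1],
    [-0.7,-4,0,0,0,0,-1],
    [-0.7,-4,0,0,0,0,-1],
  ],
)

```text
clock: 16.45
tool_pos: [582.6, 218.3, 295.7]
tool_rot: [0.766, 0.643, -0.0, 0.0]
wrist_force: [-0.3, 0.4, -0.4]
grip_width: -0.2
finger_force: 0.2
```

Request:
carry_out(
  series=[
    [-0.7,-4,0,0,0,0,-1],
    [-0.7,-4,0,0,0,0,-1],
    [-0.7,-4,0,0,0,0,-1],
    [-0.7,-4,0,0,0,0,-1],
    [-0.7,-4,0,0,0,0,-1],
    [-0.7,-4,0,0,0,0,-1],
    [0,0,0,0,0,0,-1],
    [0,0,0,0,0,0,-1],
    [0,0,0,0,0,0,-1],
    [0,0,0,0,0,0,-1],
  ],
)

```text
clock: 17.45
tool_pos: [578.4, 194.8, 295.7]
tool_rot: [0.766, 0.643, 0.0, 0.0]
wrist_force: [-0.7, -0.3, 0.3]
grip_width: -0.3
finger_force: 0.0
```

```bash
python3 - <<'E'
from h import *
s=r.get_state();print(s["tool_pos"],s["wrist_force"],jig(s["tool_pos"]))
a=r.read_camera("side")[180:290,270:350]
cv2.imwrite("pics/s6.png",cv2.resize(a,None,fx=5,fy=5,interpolation=cv2.INTER_CUBIC))
E
```

```text
[578.44427744 194.79023828 295.66743356] [-0.68010203 -0.31904628  0.28777221] [120.49359657  -2.21638938]
```

View pics/s6.png

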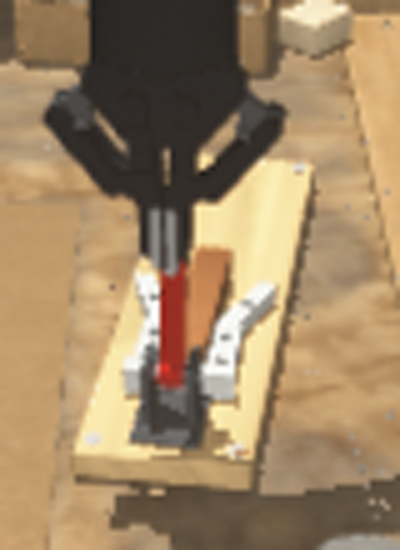

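The arm now leans slightly past upright with its ball hidden behind the finger at (163,255), and the blank is still home. I'll keep pushing slowly.

Request:
carry_out(
  series=[
    [-0.5,-3,0,0,0,0,-1],
    [-0.5,-3,0,0,0,0,-1],
    [-0.5,-3,0,0,0,0,-1],
    [-0.5,-3,0,0,0,0,-1],
    [-0.5,-3,0,0,0,0,-1],
    [-0.5,-3,0,0,0,0,-1],
    [-0.5,-3,0,0,0,0,-1],
    [-0.5,-3,0,0,0,0,-1],
    [-0.5,-3,0,0,0,0,-1],
    [-0.5,-3,0,0,0,0,-1],
  ],
)

```text
clock: 18.5
tool_pos: [573.4, 164.4, 295.7]
tool_rot: [0.766, 0.643, 0.0, 0.0]
wrist_force: [-0.0, -0.2, -0.6]
grip_width: -0.0
finger_force: 0.0
```

Request:
carry_out(
  series=[
    [-0.5,-3,0,0,0,0,-1],
    [-0.5,-3,0,0,0,0,-1],
    [-0.5,-3,0,0,0,0,-1],
    [-0.5,-3,0,0,0,0,-1],
    [-0.5,-3,0,0,0,0,-1],
    [-0.5,-3,0,0,0,0,-1],
    [0,0,0,0,0,0,-1],
    [0,0,0,0,0,0,-1],
    [0,0,0,0,0,0,-1],
    [0,0,0,0,0,0,-1],
  ],
)

```text
clock: 19.5
tool_pos: [570.4, 146.8, 295.7]
tool_rot: [0.766, 0.643, 0.0, 0.0]
wrist_force: [-0.3, 0.3, -0.4]
grip_width: 0.3
finger_force: 0.0
```

```bash
python3 - <<'E'
from h import *
s=r.get_state();print(s["tool_pos"],s["wrist_force"],jig(s["tool_pos"]))
a=r.read_camera("side")[180:290,270:350]
cv2.imwrite("pics/s7.png",cv2.resize(a,None,fx=5,fy=5,interpolation=cv2.INTER_CUBIC))
E
```

```text
[570.43740785 146.76982164 295.71275319] [-0.3354858   0.2922279  -0.38715291] [71.8121089  -2.64433046]
```

View pics/s7.png

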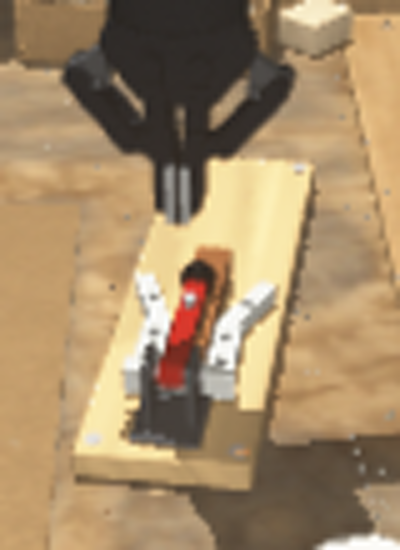

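The hold-down has fallen onto the blank, with its ball at crop (198,273). I'll retreat, then check by numbers.

Request:
carry_out(
  series=[
    [0,0,20,0,0,0,-1],
    [0,0,30,0,0,0,-1],
    [-15,-10,30,0,0,0,-1],
    [-25,-10,0,0,0,0,-1],
    [-30,0,0,0,0,0,-1],
    [-30,0,0,0,0,0,-1],
    [-30,0,0,0,0,0,-1],
    [-30,0,0,0,0,0,-1],
    [0,0,0,0,0,0,-1],
    [0,0,0,0,0,0,-1],
  ],
)

```text
clock: 20.55
tool_pos: [410.3, 126.7, 376.2]
tool_rot: [0.766, 0.643, 0.001, 0.0]
wrist_force: [-0.3, -0.8, 0.4]
grip_width: 0.0
finger_force: 0.0
```

```bash
python3 - <<'E'
from h import *
s=r.get_state();print(s["tool_pos"],s["wrist_force"])
a=r.read_camera("side")
y0,x0=222,295;c=a[y0:y0+26,x0:x0+30]
m=(c.max(2)<50).astype(np.uint8);n,l,st,ce=cv2.connectedComponentsWithStats(m)
for i in range(1,n):
    if st[i,4]>5: print("dark",ce[i]+[x0,y0],st[i])
for q in(-.12,0,.2): print(q,proj("side",[[*world(117-100*np.cos(q),0),48+100*np.sin(q)]]))
# blank: tail and front edges
h=cv2.cvtColor(a,cv2.COLOR_BGR2HSV)
m=((h[...,0]>5)&(h[...,0]<16)&(h[...,1]>110)).astype(np.uint8);m[:215]=0;m[262:]=0;m[:,:295]=0;m[:,325:]=0
ys,xs=np.nonzero(m);print("brown",xs.min(),xs.max(),ys.min(),ys.max(),[ (int(y),int(xs[ys==y].min()),int(xs[ys==y].max())) for y in range(ys.min(),ys.min()+6)])
for p in[(-40,-11),(-40,11)]: print("tail exp",proj("side",[[*world(*p),38]]))
E
```

```text
[410.3493889  126.73165169 376.21629984] [-0.28918418 -0.76056882  0.36603169]
-0.12 [[309.86806916 239.3477947 ]]
0 [[309.89419614 235.81215848]]
0.2 [[309.77882245 230.42470755]]
brown 304 324 229 260 [(229, 310, 310), (230, 309, 315), (231, 309, 315), (232, 310, 315), (233, 312, 315), (234, 312, 315)]
tail exp [[309.1253431  228.85143812]]
tail exp [[316.07515793 229.35054474]]
```

```bash
python3 -c "
from rig import r
print(r.sign_off())"
```

```text
the job is handed in; nothing more can be done
None
```

I handed the job in at about 20.6 s: I tipped the blank over, pushed it home against the stop (about 9 N measured), and flipped the hold-down so it rests on the blank at roughly 0 rad by camera, without gripping anything or touching the bystanders.

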